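# Sound the smallest and the largest counter bell for a customer

## Task

A customer wants to compare the tones of the counter bells on the wooden board: ring the smallest one, then the largest, each by pressing the button on its top gently all the way down with the fingertips and letting it come right up again before moving on. Do not touch the middle-sized bell, do not lift or shift any bell, leave the tableware around them where it stands, and finish with the fingers withdrawn.

Things in the scene. Friction and masses are not known exactly. Their poses are not given: they have to be found in the camera images.
- board: wooden display board, fixed, 320 x 680 mm, 12 mm thick, origin at the centre of its underside on the table, x across it, y along it; the bells, tumblers and two pots stand on it
- bell_small: the smallest of the three steel counter bells, loose on the board: a 58 mm wide steel dome on a black foot, 50 mm tall in all with its button up; origin at the centre of its underside, z up its axis; it starts at any of the three places (left, centre, right)
- small_top (a point): centre of the flat top face of the smallest bell's button; it moves with the button. The button is a round steel cap 18 mm across and 6 mm thick on the dome's axis, its top face 14 mm above the dome when up
- small_button (a joint): travel of the smallest bell's button: 0 up, 0.006 m fully down; it is sprung, takes about 0.5 N to start and 3.5 N at full depth, where it meets a hard stop, and comes back up by itself when let go
- bell_middle: the middle-sized of the three steel counter bells, loose on the board: a 78 mm wide steel dome on a black foot, 59 mm tall in all with its button up; origin at the centre of its underside, z up its axis; it starts at any of the three places (left, centre, right)
- middle_top (a point): centre of the flat top face of the middle-sized bell's button; it moves with the button. The button is a round steel cap 20 mm across and 6 mm thick on the dome's axis, its top face 14 mm above the dome when up
- middle_button (a joint): travel of the middle-sized bell's button: 0 up, 0.006 m fully down; it is sprung, takes about 0.5 N to start and 3.5 N at full depth, where it meets a hard stop, and comes back up by itself when let go
- bell_large: the largest of the three steel counter bells, loose on the board: a 98 mm wide steel dome on a black foot, 70 mm tall in all with its button up; origin at the centre of its underside, z up its axis; it starts at any of the three places (left, centre, right)
- large_top (a point): centre of the flat top face of the largest bell's button; it moves with the button. The button is a round steel cap 22 mm across and 6 mm thick on the dome's axis, its top face 14 mm above the dome when up
- large_button (a joint): travel of the largest bell's button: 0 up, 0.006 m fully down; it is sprung, takes about 0.5 N to start and 3.5 N at full depth, where it meets a hard stop, and comes back up by itself when let go
- tumbler_a: loose pink glass tumbler, 62 mm wide, 85 mm tall, on the board between bells; origin at the centre of its underside
- tumbler_b: a second such tumbler, on the board
- sugar_pot: loose straight-sided steel sugar pot with a flat knobbed lid, all one piece, 66 mm wide, 82 mm tall, on the board; not a bell; origin under its centre
- salt_pot: loose white waisted salt pot, 44 mm wide, 70 mm tall, on the board; origin under its centre
- goblet_a: loose pink glass goblet, 78 mm wide, 165 mm tall, on the table left of the board; origin under its centre
- goblet_b: the same goblet on the table right of the board
- spoon: loose spoon, 170 mm long, lying on the table in front of the board's left part; origin under its middle
Things that resemble listed ones, but are neither listed nor needed, are in the scene too. Leave any purple or yellow look-alike of the bell_small alone. Leave any orange look-alike of the bell_large alone.

How it is judged:
By the outcome, as a careful person would: the job done as asked, in the order asked, and still so for the second after the job is handed in, with the robot touching nothing.
It also fails if it takes over 43 s, if anything falls off the work surface, if the arm or the gripper's body presses on something with over 40 N, if the wrist force passes 120 N, or if a joint passes its speed limit or range.

## Robot

A 6-joint arm with a two-finger parallel gripper is mounted at the origin on the work surface. World frame = base frame: x ahead of the robot, y to its left, z up, the work surface at z = 0. Lengths are in m, angles in rad, forces in N, time in s.
With the tool pointing down it reaches from about 0.275 to 0.825 m from the base axis. Payload 5.2 kg.
Tool frame: the origin (TCP) lies on the centre line of the jaws, within the pads' length; the fingertips stand 8 mm ahead of it and the grasp point (between the pads) lies 11 mm behind it; z points along the fingers, y is the line along which they close (so a half turn about z gives the same grasp; the last joint's range is limited). The gripper opens to 93 mm and grips with 3 to 60 N. Pads are 15 mm wide; open, the fingers measure 128 mm over their backs; the gripper's body (75 mm by 188 mm) begins 65 mm behind the grasp point.
Start: joints at [0.98, 0.259, 1.535, -0, 1.348, -0.203], TCP at [0.208, 0.509, 0.227] pointing down, gripper open.
Joint ranges: [-3.14, 3.14], [-0.91, 2.08], [0.19, 2.58], [-1.22, 4.36], [0.22, 2.71], [-3.12, 3.12]. Speed limits (rad/s): [2.57, 2.57, 3.14, 3.14, 3.14, 3.14].

## Interface

Orientations are given as a unit quaternion [x, y, z, w].
In Python, from workcell import r, capture gives the robot as it stands.
- The arm moves only by the tool arm_command, never from a script. Its argument "targets" is a list of rows, each a list of 3 entries, a list of its own where there are three numbers: the shift along the tool's x, y, z in m, then the turn, a rotation vector about the tool's x, y, z in degrees, then the opening, from 0 (shut) to 1 (fully open). A call has 1 to 8 rows; each row is the pose to reach, as a shift and turn from the pose commanded when the call began, along the tool's axes at that moment; what a row does not reach only later rows make up. A row lasts 1/12 s, in which the tool goes at most 41.7 mm and 7.16 degrees, less where a joint would pass 70% of its speed; a pose out of reach is approached as far as the arm can. A call with a gripper value outside its range is refused whole. The fingers move at their own pace and stop on an object; "squeeze" is the grip in N (left out, the last holds). Time passes only in rows, so rows that repeat a pose let the fingers close. It gives the time, the measured TCP pose, the force, the opening and the grip force at its end, in the units of the state.
- r.state(): the state, without advancing time (a new reading comes with each control period).
- capture(name): name is "side" or "top" or "wrist"; returns a dict with "pixels" (400x640x3 uint8, blue, green, red), "depth" (400x640 float32, m along the optical axis (not along the pixel's ray), 0 where there is no reading), "K" (3x3 intrinsics, pixels), "world_to_cam" (4x4, takes a point from world to camera coordinates); the wrist camera has in their place "hand_eye" (4x4, takes a point from camera to tool coordinates, whose origin is the TCP and whose axes are the flange's). Camera axes: x right, y up, looking along -z (the intrinsics and any distortion apply to the point x, -y, -z); pixel columns grow to the right and rows downward; lengths in m; the calibration is good to about 2 mm. A picture is of the moment at which its call begins: read the wrist's pose just before it.
- r.close_job(): hands the job in; it is judged then, once.
The state is a dict: "time": time; "qpos": joint angles; "qd": joint speeds; "joint_torque": joint torques, N m; "ee_pos": TCP position; "tool_rot": TCP orientation; "wrist_force": force on the tool from outside, world axes, zero at the start; "torque": the same for the moment, N m; "gripper_width": finger opening in m; "gripper_force": force on a finger pad.
Only numpy, scipy, OpenCV 4.12 (cv2) and the standard library are available. Lean on these libraries where they do the work, as an engineer would, in place of code of your own. Each camera call takes 0.05 s, during which the arm holds its last target. There are 200 camera calls.

## Working session

There is one attempt and no reset: what is moved stays moved. The work goes in short steps, Python scripts to look and compute and a tool call to move; the robot and the scene stay as the last step left them, time stands still between calls to the robot, and variables do not carry over. Pictures are saved under pics/ and viewed, at most 10 in all, crops included, and the job is handed in when it is done.

Besides the shell and the picture viewer there is one more tool, called after "Emit:" as name([rows], argument=value, ...), one row to a line, values as JSON. arm_command: Moves the arm, as the interface text tells. Its arguments: {"type":"object","properties":{"targets":{"type":"array"},"squeeze":{"type":"number"}},"required":["targets"]}

```bash
ls; mkdir -p pics; python3 - <<'E'
from workcell import r, capture
import cv2,numpy as np
s=r.state();print(s)
for n in("top","side"):
    c=capture(n);cv2.imwrite(f"pics/{n}0.png",c["pixels"]);np.savez(f"{n}0.npz",**c);print(n,c["K"],c["world_to_cam"], [k for k in c])
E
```

```text
pics
{'time': 0.0, 'qpos': array([ 9.80233265e-01,  2.59309408e-01,  1.53607345e+00,  1.61884349e-05,
        1.34799113e+00, -2.02781941e-01]), 'qd': array([-0.00148182, -0.00071071,  0.00032064, -0.00085466, -0.0022923 ,
       -0.00025882]), 'joint_torque': array([-3.98855045e-04, -4.37299418e+01, -2.83999962e+01,  7.19709601e-02,
        4.09804936e-02, -1.73077856e-04]), 'ee_pos': array([0.20763884, 0.50873113, 0.22583964]), 'tool_rot': array([ 1.92679689e-01,  9.81261303e-01, -8.18458604e-04, -3.51389982e-04]), 'wrist_force': array([-0.29228552,  0.02781866,  0.0325996 ]), 'torque': array([-0.04623056,  0.00646451,  0.03678243]), 'gripper_force': 0.0, 'gripper_width': 0.09289419473386205}
top [[391.76509549   0.         320.05630514]
 [  0.         391.76509549 199.95252262]
 [  0.           0.           1.        ]] [[ 1.06608916e-02 -9.99941398e-01  1.88292671e-03  2.44335655e-03]
 [ 9.94621491e-01  1.07981489e-02  1.03012081e-01 -4.14467106e-01]
 [-1.03026376e-01  7.74598739e-04  9.94678323e-01 -1.18206388e+00]
 [ 0.00000000e+00  0.00000000e+00  0.00000000e+00  1.00000000e+00]] ['pixels', 'depth', 'K', 'world_to_cam']
side [[462.10211382   0.         320.08470638]
 [  0.         462.10211382 202.9894724 ]
 [  0.           0.           1.        ]] [[ 0.97349419 -0.22816924  0.01574349 -0.40549356]
 [ 0.14638224  0.6744768   0.72363892 -0.10652489]
 [-0.17573076 -0.70215371  0.68999918 -1.59500537]
 [ 0.          0.          0.          1.        ]] ['pixels', 'depth', 'K', 'world_to_cam']
```

View pics/top0.png

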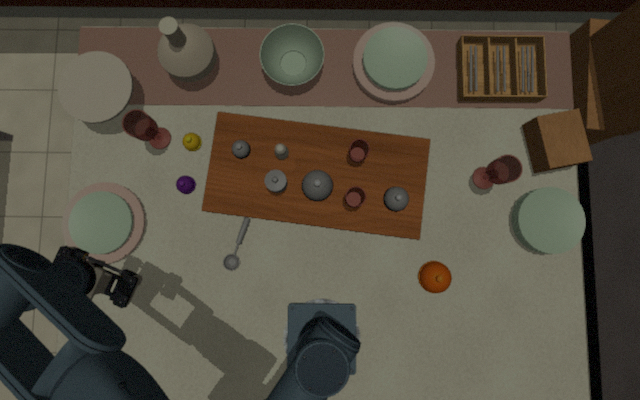

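View pics/side0.png

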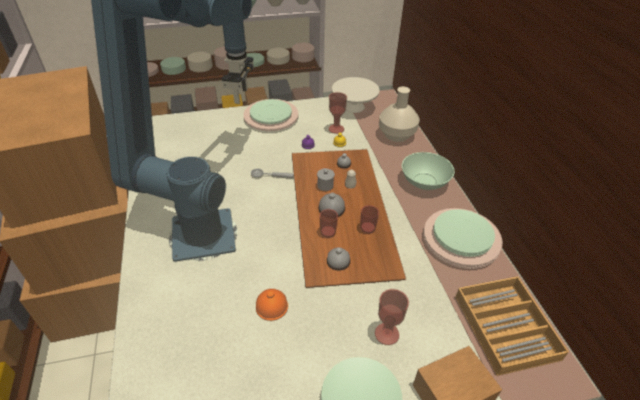

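The top view shows the smallest bell at (241,148), the largest at (317,185) and the middle-sized one at (397,198). The two pots are at (281,152) and (275,181), and the tumblers at (358,152) and (354,198). The side view agrees, with the small bell at (344,159), large at (332,203) and middle at (339,258).

```bash
cat > h.py <<'E'
import numpy as np
from scipy.spatial.transform import Rotation as R
def cloud(c):
    K,d=c["K"],c["depth"];v,u=np.mgrid[:d.shape[0],:d.shape[1]]
    P=np.stack([(u-K[0,2])/K[0,0]*d,-(v-K[1,2])/K[1,1]*d,-d],-1)
    T=np.linalg.inv(c["world_to_cam"]);return P@T[:3,:3].T+T[:3,3]
def rel(s,p):  # shift in tool axes to a world point for the TCP
    return R.from_quat(s["tool_rot"]).inv().apply(np.array(p)-s["ee_pos"])
E
python3 - <<'E'
import numpy as np
from h import *
from workcell import r
s=r.state()
seeds={"top":{"small":(241,148),"large":(317,185),"middle":(397,198)},"side":{"small":(344,159),"large":(332,203),"middle":(339,258)}}
H={"small":(.062,.029),"large":(.082,.049),"middle":(.071,.039)}
for n,S in seeds.items():
    c=dict(np.load(n+"0.npz"));P=cloud(c)
    for b,(u,v) in S.items():
        Q=P[v-25:v+26,u-25:u+26].reshape(-1,3)
        ctr=P[v,u]; Q=Q[(np.hypot(*(Q-ctr)[:,:2].T)<H[b][1]+.01)]
        zt=np.percentile(Q[:,2],99.5)
        top=Q[Q[:,2]>H[b][0]-.008]; dome=Q[Q[:,2]>.025]
        print(n,b,"zmax",Q[:,2].max().round(4),"btn",len(top),top.mean(0).round(4),"dome mid",((dome.max(0)+dome.min(0))/2).round(4),"ext",np.ptp(dome,axis=0).round(3))
        if n=="top":print("  rel",rel(s,[*top.mean(0)[:2],s["ee_pos"][2]]).round(4))
E
```

```text
top small zmax 0.0687 btn 30 [0.5728 0.2541 0.0622] dome mid [0.5716 0.2541 0.0474] ext [0.052 0.052 0.043]
  rel [-0.4343 -0.0977  0.    ]
top large zmax 0.0872 btn 43 [0.4612 0.0161 0.0822] dome mid [0.4615 0.0151 0.0562] ext [0.091 0.089 0.062]
  rel [-4.210e-01 -3.602e-01  4.000e-04]
top middle zmax 0.0775 btn 36 [ 0.4224 -0.2262  0.0719] dome mid [ 0.423  -0.2255  0.0515] ext [0.071 0.07  0.052]
  rel [-0.4767 -0.5991  0.0008]
side small zmax 0.0675 btn 13 [0.5745 0.2544 0.0614] dome mid [0.5734 0.2465 0.0466] ext [0.054 0.044 0.042]
side large zmax 0.0861 btn 24 [0.4632 0.0154 0.0824] dome mid [0.462  0.0083 0.0557] ext [0.09  0.08  0.061]
side middle zmax 0.0742 btn 26 [ 0.4244 -0.2269  0.0704] dome mid [ 0.4233 -0.2298  0.0496] ext [0.071 0.069 0.049]
```

Emit:
arm_command([
  [[-0.04, -0.009, 0], [0, 0, 0], 0],
  [[-0.08, -0.018, 0], [0, 0, 0], 0],
  [[-0.12, -0.027, 0], [0, 0, 0], 0],
  [[-0.16, -0.036, 0], [0, 0, 0], 0],
  [[-0.2, -0.045, 0], [0, 0, 0], 0],
  [[-0.24, -0.054, 0], [0, 0, 0], 0],
  [[-0.28, -0.063, 0], [0, 0, 0], 0],
  [[-0.32, -0.072, 0], [0, 0, 0], 0],
], squeeze=5)

```text
time: 0.77
ee_pos: [0.4781, 0.32, 0.2263]
tool_rot: [0.193, 0.981, -0.0, -0.0]
wrist_force: [-0.3, 0.9, -0.8]
gripper_width: 0.0445
gripper_force: 0.0
```

Emit:
arm_command([
  [[-0.04, -0.009, 0], [0, 0, 0], 0],
  [[-0.08, -0.018, 0], [0, 0, 0], 0],
  [[-0.114, -0.026, 0.02], [0, 0, 0], 0],
  [[-0.114, -0.026, 0.05], [0, 0, 0], 0],
  [[-0.114, -0.026, 0.08], [0, 0, 0], 0],
  [[-0.114, -0.026, 0.08], [0, 0, 0], 0],
  [[-0.114, -0.026, 0.08], [0, 0, 0], 0],
])

```text
time: 1.35
ee_pos: [0.5712, 0.2538, 0.1448]
tool_rot: [0.193, 0.981, -0.001, -0.002]
wrist_force: [0.2, 0.4, 0.3]
gripper_width: 0.0013
gripper_force: 0.0
```

```bash
python3 - <<'E'
from workcell import r, capture
import cv2,numpy as np
from h import *
s=r.state();print(s["time"],s["ee_pos"],s["tool_rot"],s["gripper_width"],s["wrist_force"])
c=capture("wrist");cv2.imwrite("pics/w1.png",c["pixels"])
K,d,E=c["K"],c["depth"],c["hand_eye"];print(K,E)
v,u=np.mgrid[:400,:640]
P=np.stack([(u-K[0,2])/K[0,0]*d,-(v-K[1,2])/K[1,1]*d,-d],-1)@E[:3,:3].T+E[:3,3]
W=R.from_quat(s["tool_rot"]).apply(P.reshape(-1,3))+s["ee_pos"]
m=(np.hypot(W[:,0]-.573,W[:,1]-.254)<.02)&(W[:,2]>.055)&(W[:,2]<.075)&(d.ravel()>0)
print(m.sum(),W[m].mean(0),W[m].min(0),W[m].max(0)); print("rel small top",rel(s,[.573,.254,.062]).round(4))
E
```

```text
1.35 [0.57122422 0.2538142  0.14478254] [ 0.19281175  0.98123221 -0.00109937 -0.00240171] 0.0013135277732284718 [0.22498947 0.44711813 0.31626947]
[[359.62880554   0.         323.06890595]
 [  0.         359.62880554 206.61740349]
 [  0.           0.           1.        ]] [[ 7.21448302e-04  9.55804528e-01  2.94002014e-01  8.36442259e-02]
 [ 9.99999714e-01 -6.22338907e-04 -4.30656061e-04 -2.00491544e-04]
 [-2.28654121e-04  2.94002241e-01 -9.55804703e-01 -1.56936151e-01]
 [ 0.00000000e+00  0.00000000e+00  0.00000000e+00  1.00000000e+00]]
473 [0.57054748 0.25806945 0.06058651] [0.5623307 0.2492322 0.0560132] [0.58005546 0.26659562 0.06276444]
rel small top [-0.0019  0.0011  0.0828]
```

View pics/w1.png

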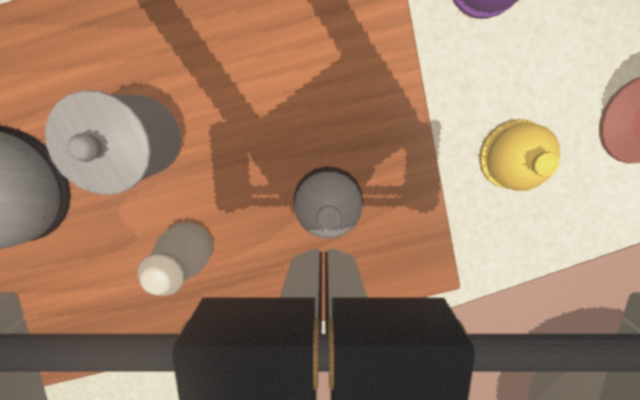

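The wrist view shows the small bell's button at (330,217), just ahead of the closed fingertips at (325,252). The salt pot is clear of the path, at (160,275). The wrist fix and the top-view fix agree within 4 mm, so I'll use the average.

Emit:
arm_command([
  [[0, 0.002, 0.03], [0, 0, 0], 0],
  [[0, 0.002, 0.055], [0, 0, 0], 0],
  [[0, 0.002, 0.068], [0, 0, 0], 0],
  [[0, 0.002, 0.071], [0, 0, 0], 0],
  [[0, 0.002, 0.071], [0, 0, 0], 0],
  [[0, 0.002, 0.071], [0, 0, 0], 0],
])

```text
time: 1.9
ee_pos: [0.5748, 0.257, 0.0781]
tool_rot: [0.192, 0.981, 0.001, 0.002]
wrist_force: [0.4, -0.6, -0.9]
gripper_width: 0.0006
gripper_force: 0.0
```

Emit:
arm_command([
  [[0, 0, 0.002], [0, 0, 0], 0],
  [[0, 0, 0.004], [0, 0, 0], 0],
  [[0, 0, 0.006], [0, 0, 0], 0],
  [[0, 0, 0.006], [0, 0, 0], 0],
  [[0, 0, 0.006], [0, 0, 0], 0],
])

```text
time: 2.32
ee_pos: [0.5736, 0.2562, 0.0699]
tool_rot: [0.193, 0.981, 0.0, 0.0]
wrist_force: [0.7, -0.5, 0.7]
gripper_width: 0.0004
gripper_force: 0.3
```

Emit:
arm_command([
  [[0, 0, 0.001], [0, 0, 0], 0],
  [[0, 0, 0.002], [0, 0, 0], 0],
  [[0, 0, 0.003], [0, 0, 0], 0],
  [[0, 0, 0.004], [0, 0, 0], 0],
  [[0, 0, 0.004], [0, 0, 0], 0],
  [[0, 0, 0.004], [0, 0, 0], 0],
])

```text
time: 2.82
ee_pos: [0.5736, 0.2562, 0.0658]
tool_rot: [0.193, 0.981, 0.0, 0.0]
wrist_force: [0.0, -0.5, 1.9]
gripper_width: 0.0008
gripper_force: 1.3
```

Emit:
arm_command([
  [[0, 0, 0.001], [0, 0, 0], 0],
  [[0, 0, 0.002], [0, 0, 0], 0],
  [[0, 0, 0.002], [0, 0, 0], 0],
  [[0, 0, 0.002], [0, 0, 0], 0],
])

```text
time: 3.15
ee_pos: [0.5736, 0.2562, 0.0642]
tool_rot: [0.193, 0.981, 0.0, 0.0]
wrist_force: [0.3, -0.8, 5.9]
gripper_width: 0.0005
gripper_force: 3.0
```

Emit:
arm_command([
  [[0, 0, 0.0005], [0, 0, 0], 0],
  [[0, 0, 0.001], [0, 0, 0], 0],
  [[0, 0, 0.001], [0, 0, 0], 0],
])

```text
time: 3.4
ee_pos: [0.5737, 0.2562, 0.064]
tool_rot: [0.193, 0.981, 0.0, 0.0]
wrist_force: [-2.9, -0.0, 10.7]
gripper_width: 0.0006
gripper_force: 5.2
```

Emit:
arm_command([
  [[0, 0, -0.003], [0, 0, 0], 0],
  [[0, 0, -0.006], [0, 0, 0], 0],
  [[0, 0, -0.009], [0, 0, 0], 0],
  [[0, 0, -0.015], [0, 0, 0], 0],
  [[0, 0, -0.03], [0, 0, 0], 0],
  [[0, 0, -0.06], [0, 0, 0], 0],
  [[0, 0, -0.09], [0, 0, 0], 0],
  [[0, 0, -0.11], [0, 0, 0], 0],
])

```text
time: 4.07
ee_pos: [0.5738, 0.2563, 0.1752]
tool_rot: [0.193, 0.981, 0.0, 0.001]
wrist_force: [0.9, -0.0, 0.4]
gripper_width: 0.0005
gripper_force: 0.0
```

Emit:
arm_command([
  [[0.002, -0.035, 0], [0, 0, 0], 0],
  [[0.004, -0.075, 0], [0, 0, 0], 0],
  [[0.006, -0.115, 0], [0, 0, 0], 0],
  [[0.008, -0.155, 0], [0, 0, 0], 0],
  [[0.01, -0.195, 0], [0, 0, 0], 0],
  [[0.012, -0.235, 0], [0, 0, 0], 0],
  [[0.012, -0.264, 0], [0, 0, 0], 0],
  [[0.012, -0.264, 0], [0, 0, 0], 0],
])

```text
time: 4.73
ee_pos: [0.4602, 0.0126, 0.1726]
tool_rot: [0.195, 0.981, -0.001, -0.001]
wrist_force: [0.2, 0.9, -0.3]
gripper_width: 0.0006
gripper_force: 0.0
```

Emit:
arm_command([
  [[0, 0, 0], [0, 0, 0], 0],
  [[0, 0, 0], [0, 0, 0], 0],
  [[0, 0, 0], [0, 0, 0], 0],
])

```text
time: 4.98
ee_pos: [0.4629, 0.0172, 0.1727]
tool_rot: [0.192, 0.981, 0.0, 0.0]
wrist_force: [-0.2, -0.6, -0.5]
gripper_width: -0.0001
gripper_force: 0.0
```

```bash
python3 - <<'E'
from workcell import r, capture
import cv2,numpy as np
from h import *
s=r.state();print(s["time"],s["ee_pos"],s["tool_rot"],s["wrist_force"])
c=capture("wrist");cv2.imwrite("pics/w2.png",c["pixels"])
K,d,E=c["K"],c["depth"],c["hand_eye"]
v,u=np.mgrid[:400,:640]
P=np.stack([(u-K[0,2])/K[0,0]*d,-(v-K[1,2])/K[1,1]*d,-d],-1)@E[:3,:3].T+E[:3,3]
W=R.from_quat(s["tool_rot"]).apply(P.reshape(-1,3))+s["ee_pos"]
m=(np.hypot(W[:,0]-.462,W[:,1]-.016)<.02)&(W[:,2]>.075)&(W[:,2]<.095)&(d.ravel()>0)
a,b=W[m].min(0),W[m].max(0);print(m.sum(),W[m].mean(0),(a+b)/2,b-a); print("rel avg",rel(s,[*((W[m].mean(0)+[.462,.016,0])/2)[:2],.082]).round(4))
c=capture("top");cv2.imwrite("pics/top1.png",c["pixels"]);Q=cloud(c).reshape(-1,3)
m=(np.hypot(Q[:,0]-.573,Q[:,1]-.254)<.035)&(Q[:,2]>.054);print("small now",m.sum(),Q[m].mean(0),Q[m].max(0))
E
```

```text
4.9833 [0.46290562 0.01723091 0.17267356] [1.92220837e-01 9.81351670e-01 2.24028446e-04 4.81666869e-06] [-0.20607491 -0.56416128 -0.47717358]
660 [0.45935961 0.01906881 0.08057916] [0.45961692 0.01876295 0.07972605] [0.02094989 0.02122829 0.00627361]
rel avg [ 0.0022 -0.0006  0.0907]
small now 30 [0.57308771 0.25439748 0.06090945] [0.58087725 0.26233695 0.06645455]
```

View pics/w2.png

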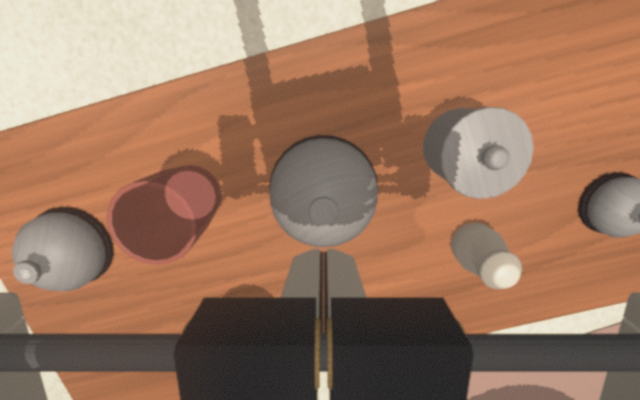

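The wrist view shows the large bell with its button at (323,210), directly ahead of the fingertips at (323,252). The tumbler at (165,210) and sugar pot at (480,150) are clear. The small bell has not moved and its button is up.

Emit:
arm_command([
  [[0.002, 0, 0.03], [0, 0, 0], 0],
  [[0.002, 0, 0.055], [0, 0, 0], 0],
  [[0.002, 0, 0.07], [0, 0, 0], 0],
  [[0.002, 0, 0.078], [0, 0, 0], 0],
  [[0.002, 0, 0.081], [0, 0, 0], 0],
  [[0.002, 0, 0.081], [0, 0, 0], 0],
  [[0.002, 0, 0.081], [0, 0, 0], 0],
])

```text
time: 5.67
ee_pos: [0.4614, 0.0173, 0.0923]
tool_rot: [0.192, 0.981, 0.0, 0.001]
wrist_force: [-0.7, 0.1, 0.6]
gripper_width: 0.0008
gripper_force: 0.0
```

Emit:
arm_command([
  [[0, 0, 0.001], [0, 0, 0], 0],
  [[0, 0, 0.002], [0, 0, 0], 0],
  [[0, 0, 0.003], [0, 0, 0], 0],
  [[0, 0, 0.004], [0, 0, 0], 0],
  [[0, 0, 0.005], [0, 0, 0], 0],
  [[0, 0, 0.005], [0, 0, 0], 0],
])

```text
time: 6.17
ee_pos: [0.4613, 0.017, 0.0869]
tool_rot: [0.193, 0.981, 0.0, 0.001]
wrist_force: [1.9, -0.1, 2.3]
gripper_width: 0.0003
gripper_force: 1.0
```

Emit:
arm_command([
  [[0, 0, 0.001], [0, 0, 0], 0],
  [[0, 0, 0.002], [0, 0, 0], 0],
  [[0, 0, 0.003], [0, 0, 0], 0],
  [[0, 0, 0.003], [0, 0, 0], 0],
  [[0, 0, 0.003], [0, 0, 0], 0],
])

```text
time: 6.58
ee_pos: [0.4613, 0.017, 0.0842]
tool_rot: [0.193, 0.981, -0.0, 0.001]
wrist_force: [1.0, 0.4, 5.6]
gripper_width: 0.0006
gripper_force: 3.1
```

Emit:
arm_command([
  [[0, 0, 0.0005], [0, 0, 0], 0],
  [[0, 0, 0.001], [0, 0, 0], 0],
  [[0, 0, 0.001], [0, 0, 0], 0],
])

```text
time: 6.83
ee_pos: [0.4613, 0.0169, 0.0839]
tool_rot: [0.193, 0.981, -0.0, 0.001]
wrist_force: [-0.9, 0.6, 12.8]
gripper_width: 0.0003
gripper_force: 6.7
```

The hard stop is reached: the force rose sharply with almost no further travel. I'll release it straight up.

Emit:
arm_command([
  [[0, 0, -0.003], [0, 0, 0], 0],
  [[0, 0, -0.006], [0, 0, 0], 0],
  [[0, 0, -0.009], [0, 0, 0], 0],
  [[0, 0, -0.015], [0, 0, 0], 0],
  [[0, 0, -0.03], [0, 0, 0], 0],
  [[0, 0, -0.06], [0, 0, 0], 0],
  [[0, 0, -0.09], [0, 0, 0], 0],
  [[0, 0, -0.12], [0, 0, 0], 0],
])

```text
time: 7.5
ee_pos: [0.4594, 0.0173, 0.2034]
tool_rot: [0.193, 0.981, -0.0, -0.001]
wrist_force: [0.6, 0.1, 0.2]
gripper_width: 0.0007
gripper_force: 0.0
```

Emit:
arm_command([
  [[0, 0, -0.02], [0, 0, 0], 0],
  [[0, 0, -0.03], [0, 0, 0], 0],
  [[0, 0, -0.03], [0, 0, 0], 0],
  [[0, 0, -0.03], [0, 0, 0], 0],
  [[0, 0, -0.03], [0, 0, 0], 0],
  [[0, 0, -0.03], [0, 0, 0], 0],
])

```text
time: 8.0
ee_pos: [0.4595, 0.0173, 0.2309]
tool_rot: [0.193, 0.981, 0.0, -0.002]
wrist_force: [-0.1, -0.0, -1.3]
gripper_width: 0.0004
gripper_force: 0.0
```

```bash
python3 - <<'E'
from workcell import r, capture
import cv2,numpy as np
from h import *
c=capture("side");cv2.imwrite("pics/side2.png",c["pixels"]);Q=cloud(c).reshape(-1,3)
Q0=cloud(dict(np.load("side0.npz"))).reshape(-1,3)
for n,x,y,z in(("small",.573,.254,.054),("large",.462,.016,.074),("middle",.423,-.226,.063)):
  for q in(Q0,Q):
    m=(np.hypot(q[:,0]-x,q[:,1]-y)<.03)&(q[:,2]>z)&(q[:,2]<.1);print(n,m.sum(),q[m].mean(0).round(4),q[m].max(0).round(4))
E
```

```text
small 13 [0.5745 0.2544 0.0614] [0.5818 0.2654 0.0675]
small 13 [0.5743 0.254  0.0618] [0.5831 0.2662 0.067 ]
large 24 [0.4632 0.0154 0.0824] [0.4724 0.0277 0.0861]
large 25 [0.4633 0.0158 0.0811] [0.4737 0.0281 0.0869]
middle 26 [ 0.4244 -0.2269  0.0704] [ 0.433  -0.2174  0.0742]
middle 25 [ 0.4243 -0.2267  0.0705] [ 0.4334 -0.2144  0.0753]
```

View pics/side2.png

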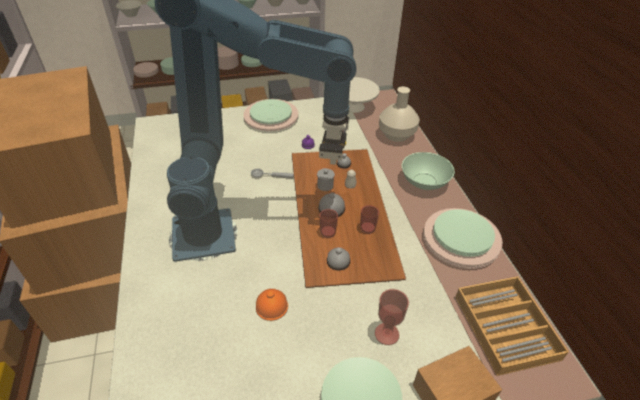

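The side view shows all three bells in their original places at (344,159), (332,203) and (339,258), with buttons up. The tableware in view has not moved, and the arm is well clear.

```bash
python3 -c "
from workcell import r
print(r.close_job())"
```

```text
the job is handed in; nothing more can be done
None
```

I pressed the smallest bell's button and then the largest's fully down to the hard stop (about 11 N and 13 N at the wrist); both came back up, no bell moved, the middle bell was not touched, and the fingers are withdrawn.

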